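# Find the tin with the steel bench block and put it away in the drawer

## Task

One of the three closed tins on the jeweller's bench holds the steel bench block and is much heavier than the other two; feel which one it is by lifting or nudging them. Stand that tin upright in the drawer of the small wooden drawer unit and push the drawer fully home. Leave the two light tins standing where you found them, and do not disturb the mallet or the torch.

Things in the scene. Friction and masses are not known exactly. Their poses are not given: they have to be found in the camera images.
- tin_a: Tin a: one of three closed bare-metal cylindrical tins with screw lids, alike outside, 60 mm in diameter, 70 mm tall, upright on the bench. Origin: centre of its underside; z up its axis. One of the three (differs each time) holds a loose round steel bench block: 0.4 to 0.65 kg in all; the other two hold foam packing: about 0.1 kg (under 0.15 kg). Only weight tells them apart.
- tin_b: Tin b: one of three closed bare-metal cylindrical tins with screw lids, alike outside, 60 mm in diameter, 70 mm tall, upright on the bench. Origin: centre of its underside; z up its axis. One of the three (differs each time) holds a loose round steel bench block: 0.4 to 0.65 kg in all; the other two hold foam packing: about 0.1 kg (under 0.15 kg). Only weight tells them apart.
- tin_c: Tin c: one of three closed bare-metal cylindrical tins with screw lids, alike outside, 60 mm in diameter, 70 mm tall, upright on the bench. Origin: centre of its underside; z up its axis. One of the three (differs each time) holds a loose round steel bench block: 0.4 to 0.65 kg in all; the other two hold foam packing: about 0.1 kg (under 0.15 kg). Only weight tells them apart.
- cabinet: small plywood drawer unit fixed on the bench, 260 mm deep (x), 240 mm wide (y), 135 mm tall, with one drawer. Origin: middle of the lower edge of the carcass front, on the bench; its front looks along its own -x, which is the way the drawer slides out; z up.
- drawer (a joint): how far the drawer is pulled out, in m: 0 = home against its stop (the overlay front meets the carcass), 0.18 = fully out against its stop. It starts shut or up to 20 mm ajar. It slides on a runner with about 1.5 N of friction plus about 6 N per m/s and stays where it is left; there is no catch.
- drawer_handle (a point): middle of the drawer's level steel bar handle (moves with the drawer), axes as the cabinet's: round bar about 10 mm thick, 110 mm long along the cabinet's y, a post at each end, 35 mm in front of the front panel (about 30 mm free behind it), 95 mm above the bench, 40 mm below the unit's top. It can be pinched or hooked from above.
- drawer_in (a point): centre of the drawer's inner floor, 22 mm above the bench (moves with the drawer), axes as the cabinet's. Inside 212 mm deep (x), 192 mm wide (y); walls 68 mm high, front panel 100 mm above the floor, its inside face 106 mm to the -x of this point. Pulled out by d, the foremost d of the inside is open from above. A standing tin clears the unit's top when shut.
- mallet: rawhide mallet lying on the bench, 50 mm head, 76 mm long, across a 200 mm wooden handle; leave it alone. Origin: under the middle of the head, on the bench; the handle points along its -x (170 mm).
- torch: yellow hand torch standing on its round 68 mm foot, about 170 mm tall; leave it alone. Origin: centre of its foot.
Things that resemble listed ones, but are neither listed nor needed, are in the scene too. What is shaped like the tin_b but green or yellow is not meant.

How it is judged:
By the outcome, as a careful person would: the job done as asked, in the order asked, and still so for the second after the job is handed in, with the robot touching nothing.
It also fails if it takes over 72 s, if anything falls off the work surface, if the arm or the gripper's body presses on something with over 40 N, if the wrist force passes 120 N, or if a joint passes its speed limit or range.

## Robot

A 7-joint arm with a two-finger parallel gripper is mounted at the origin on the work surface. World frame = base frame: x ahead of the robot, y to its left, z up, the work surface at z = 0. Lengths are in mm, angles in rad, forces in N, time in s.
With the tool pointing down it reaches from about 400 to 875 mm from the base axis. Payload 4.4 kg.
Tool frame: the origin (TCP) lies midway between the tips of the shut fingers; the grasp point (between the pads) lies 19 mm behind it; z points along the fingers, y is the line along which they close (so a half turn about z gives the same grasp; the last joint's range is limited). The gripper opens to 85 mm and grips with 20 to 120 N. Pads are 22 mm wide; open, the fingers measure 114 mm over their backs; the gripper's body (76 mm by 85 mm) begins 54 mm behind the grasp point. The pads swing forward as they close: fully open they stand 13 mm farther back than shut.
Start: joints at [-1.207, 0.628, 0.038, 1.517, -0.027, 0.996, -0.02], TCP at [270.826, 590.907, 199.013] pointing down, gripper open.
Joint ranges: [-3.06, 3.06], [-0.37, 2.12], [-1.25, 1.32], [0.18, 2.47], [-1.1, 4.24], [0.23, 1.98], [-2.94, 2.94]. Speed limits (rad/s): [2.57, 2.57, 3.14, 3.14, 3.14, 3.14, 3.14].

## Interface

Orientations are given as [roll, pitch, yaw] about the fixed x, y, z axes, in that order (R = Rz(yaw) Ry(pitch) Rx(roll)).
In Python, from cell import ctrl gives the robot as it stands. The module is installed in compiled form; this text tells all that it offers.
- The arm moves only by the tool step_arm, never from a script. Its argument "commands" is one flat list of numbers, 7 for each row, row after row: the shift along the tool's x, y, z in cm, then the turn, a rotation vector about the tool's x, y, z in rad, then the opening, from 0 (shut) to 1 (fully open). A call has 1 to 10 rows; each row is the pose to reach, as a shift and turn from the pose commanded when the call began, along the tool's axes at that moment; what a row does not reach only later rows make up. A row lasts 1/10 s, in which the tool goes at most 50 mm and 8.59 degrees, less where a joint would pass 70% of its speed; a pose out of reach is approached as far as the arm can. A call with a gripper value outside its range is refused whole. The fingers move at their own pace and stop on an object; the grip force is fixed at half the most. Time passes only in rows, so rows that repeat a pose let the fingers close. It gives the time, the measured TCP pose, the force, the opening and the grip force at its end, in the units of the state.
- ctrl.read_state(): the state, without advancing time (a new reading comes with each control period).
- ctrl.get_image(name): name is "side" or "top" or "wrist"; returns a dict with "image" (420x560x3 uint8, red, green, blue), "range_z" (420x560 float32, mm along the optical axis (not along the pixel's ray), 0 where there is no reading), "vfov" (degrees; the focal length in pixels is half the picture's height over the tangent of half this angle, whatever the lens; pixels are square), "cx", "cy" (the principal point, pixels), "D" ([k1, k2, p1, p2, k3] as OpenCV has them; the pictures are not rectified), "world_to_cam" (4x4, takes a point from world to camera coordinates). Camera axes: x right, y down, z forward; pixel columns grow to the right and rows downward; lengths in mm; the calibration is good to about 2 mm. A picture is of the moment at which its call begins.
- ctrl.finish_job(): hands the job in; it is judged then, once.
The state is a dict: "clock": time; "qpos": joint angles; "qd": joint speeds; "tau": joint torques, N m; "eef_pos": TCP position; "tool_rot": TCP orientation; "force": force on the tool from outside, world axes, zero at the start; "torque": the same for the moment, N m; "width": finger opening in mm; "gripper_force": force on a finger pad.
Only numpy, scipy, OpenCV 4.12 (cv2) and the standard library are available. Lean on these libraries where they do the work, as an engineer would, in place of code of your own. Each camera call takes 0.05 s, during which the arm holds its last target. There are 200 camera calls.

## Working session

There is one attempt and no reset: what is moved stays moved. The work goes in short steps, Python scripts to look and compute and a tool call to move; the robot and the scene stay as the last step left them, time stands still between calls to the robot, and variables do not carry over. Pictures are saved under pics/ and viewed, at most 11 in all, crops included, and the job is handed in when it is done.

Besides the shell and the picture viewer there is one more tool, called after "Call:" as a command line: name --argument value ..., lists and objects as JSON in quotes. step_arm: Moves the arm, as the interface text tells. Its arguments: {"type":"object","properties":{"commands":{"type":"array"}},"required":["commands"]}

```bash
mkdir -p pics; cat > h.py <<'E'
import numpy as np, cv2
from cell import ctrl
def get(n,save=None):
    d=ctrl.get_image(n); im=d["image"]; h,w=im.shape[:2]
    f=h/2/np.tan(np.radians(d["vfov"])/2)
    d["K"]=np.array([[f,0,d["cx"]],[0,f,d["cy"]],[0,0,1.]]); d["Dd"]=np.array(d["D"],float)
    if save: cv2.imwrite("pics/"+save+".png",im[:,:,::-1])
    return d
def world(d,uv,z=None,depth=None):
    uv=np.array(uv,float).reshape(-1,1,2); p=cv2.undistortPoints(uv,d["K"],d["Dd"])[:,0]
    r=np.c_[p,np.ones(len(p))]; T=np.linalg.inv(d["world_to_cam"]); o=T[:3,3]; rw=r@T[:3,:3].T
    s=(z-o[2])/rw[:,2] if z is not None else np.asarray(depth)
    return o+rw*s[:,None]
def cloud(d):
    h,w=d["range_z"].shape; v,u=np.mgrid[:h,:w]
    P=world(d,np.c_[u.ravel(),v.ravel()],depth=d["range_z"].ravel()); P[d["range_z"].ravel()==0]=np.nan
    return P.reshape(h,w,3)
def st():
    s=ctrl.read_state(); print({k:np.round(s[k],3).tolist() for k in("clock","qpos","eef_pos","tool_rot","force","torque","width","gripper_force")})
E
python3 - <<'E'
from h import *
st()
for n in("top","side"):
    d=get(n,n+"0"); T=np.linalg.inv(d["world_to_cam"]); print(n,T[:3,3].round(),T[:3,2].round(2))
E
```

```text
{'clock': 0.0, 'qpos': [-1.207, 0.629, 0.038, 1.518, -0.027, 0.996, -0.02], 'eef_pos': [270.518, 590.274, 198.092], 'tool_rot': [-3.14, 0.0, 2.712], 'force': [0.501, -0.133, 1.412], 'torque': [0.027, 0.004, 0.003], 'width': 85.255, 'gripper_force': 0.0}
top [ 427.   64. 1168.] [ 0.14  0.03 -0.99]
side [1348.  -68.  729.] [-0.75  0.13 -0.65]
```

View pics/top0.png

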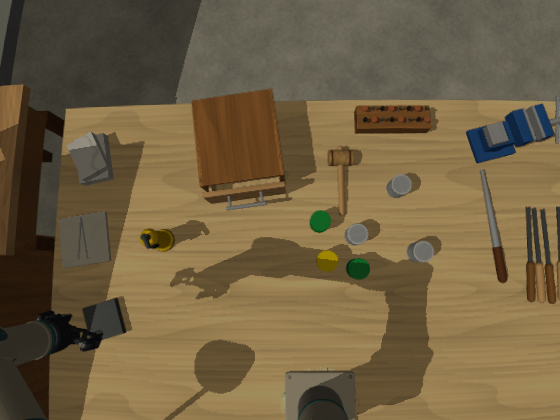

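View pics/side0.png

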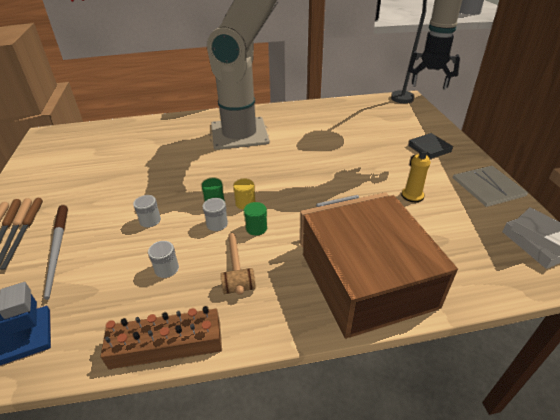

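The top view shows the cabinet at about (240,140) with its handle at (246,200). The grey tins are at (357,234), (400,185) and (422,252), with green and yellow decoys around the first. The mallet is at (341,180) and the torch at (157,240). Next I'll measure these.

```bash
python3 - <<'E'
from h import *
d=get("top"); P=cloud(d); print(np.isfinite(P[...,2]).mean())
for n,(u,v) in dict(t1=(357,234),t2=(400,185),t3=(422,252),g1=(320,221),g2=(358,268),ye=(327,261)).items():
    s=P[v-16:v+17,u-16:u+17].reshape(-1,3); m=s[np.abs(s[:,2]-69)<7]
    c,r=cv2.minEnclosingCircle(m[:,:2].astype(np.float32)); print(n,np.round(c),round(r,1),np.nanmedian(m[:,2]).round(1), 'r',np.hypot(*c).round())
s=P[85:220,180:300].reshape(-1,3)
for lo,hi,nm in((125,145,'top'),(112,126,'front'),(88,104,'handle?')):
    m=s[(s[:,2]>lo)&(s[:,2]<hi)]
    r=cv2.minAreaRect(m[:,:2].astype(np.float32)); print(nm,len(m),m[:,2].mean().round(1),np.round(r[0]),np.round(r[1]),round(r[2],1)); print(np.round(cv2.boxPoints(r)).tolist())
# handle separately
s=P[188:214,222:270].reshape(-1,3); m=s[(s[:,2]>85)&(s[:,2]<106)]
r=cv2.minAreaRect(m[:,:2].astype(np.float32)); print('handle',len(m),m[:,2].mean(),r,np.round(cv2.boxPoints(r)).tolist())
s=P[225:255,138:178].reshape(-1,3); m=s[s[:,2]>60]; print('torch',np.median(m,0).round(),m.max(0).round(),m.min(0).round())
s=P[140:218,325:360].reshape(-1,3); m=s[s[:,2]>10]; print('mallet',m.max(0).round(),m.min(0).round())
E
```

```text
0.9959481292517007
t1 [ 509. -110.] 31.0 71.0 r 520.0
t2 [ 654. -245.] 31.0 71.0 r 698.0
t3 [ 455. -299.] 31.4 70.3 r 544.0
g1 [549.  -6.] 30.6 71.1 r 549.0
g2 [ 408. -112.] 31.2 70.8 r 423.0
ye [432. -21.] 31.0 71.0 r 432.0
top 7384 135.7 [770. 232.] [294. 242.] 7.3
[[608.0, 333.0], [639.0, 93.0], [931.0, 131.0], [900.0, 371.0]]
front 516 122.0 [641. 215.] [ 34. 239.] 6.8
[[610.0, 332.0], [638.0, 94.0], [672.0, 98.0], [644.0, 336.0]]
handle? 342 97.7 [682. 174.] [169. 320.] 45.3
[[509.0, 227.0], [737.0, 1.0], [856.0, 121.0], [628.0, 347.0]]
handle 281 98.92106271180829 ((605.809814453125, 208.55494689941406), (41.522361755371094, 138.1292266845703), 7.144860744476318) [[577.0, 275.0], [594.0, 137.0], [635.0, 143.0], [618.0, 280.0]]
torch [495. 466. 135.] [525. 504. 175.] [467. 454.  61.]
mallet [787. -18.  75.] [ 557. -110.   12.]
```

Everything matches the stated sizes: tops are at 71 mm with radius 31, and the cabinet yaw is about 7.2°. First I'll go above the handle and look from close by.

Call:
step_arm --commands '[-44.8,-21.4,-2,0,0,1.015,1,-44.8,-21.4,-2,0,0,1.015,1,-44.8,-21.4,-2,0,0,1.015,1,-44.8,-21.4,-2,0,0,1.015,1,-44.8,-21.4,-2,0,0,1.015,1,-44.8,-21.4,-2,0,0,1.015,1,-44.8,-21.4,-2,0,0,1.015,0.3,-44.8,-21.4,-2,0,0,1.015,0.3,-44.8,-21.4,-2,0,0,1.015,0.3,-44.8,-21.4,-2,0,0,1.015,0.3]'

```text
clock: 1.15
eef_pos: [589.9, 207.6, 218.9]
tool_rot: [-3.141, 0.0, 1.696]
force: [0.7, 0.4, 0.2]
width: 28.0
gripper_force: 0.0
```

```bash
cat >> h.py <<'E'
from scipy.spatial.transform import Rotation as Ro
def go(x,y,z,yaw):
    s=ctrl.read_state(); R=Ro.from_euler('xyz',s["tool_rot"]); p=np.array(s["eef_pos"])
    t=R.inv()*Ro.from_euler('xyz',[np.pi,0,yaw])
    print("go",np.round(R.inv().apply(np.array([x,y,z])-p)/10,2).tolist(),t.as_rotvec().round(3).tolist())
E
python3 - <<'E'
from h import *
st(); d=get("wrist","w1"); P=cloud(d)
s=P.reshape(-1,3); q=s[(s[:,2]>90)&(s[:,2]<104)&(s[:,0]<640)&(s[:,0]>520)&(s[:,1]>120)&(s[:,1]<300)]
if len(q): r=cv2.minAreaRect(q[:,:2].astype(np.float32)); print(len(q),r,cv2.boxPoints(r).round().tolist())
E
```

```text
{'clock': 1.15, 'qpos': [-0.579, 0.591, 0.324, 1.572, -0.21, 1.013, -0.069], 'eef_pos': [589.948, 207.599, 218.921], 'tool_rot': [-3.141, 0.0, 1.696], 'force': [0.69, 0.389, 0.23], 'torque': [0.032, -0.043, -0.017], 'width': 27.982, 'gripper_force': 0.0}
2712 ((600.5203247070312, 223.95013427734375), (40.95822525024414, 147.906982421875), 7.170511245727539) [[571.0, 295.0], [589.0, 148.0], [630.0, 153.0], [612.0, 300.0]]
```

View pics/w1.png

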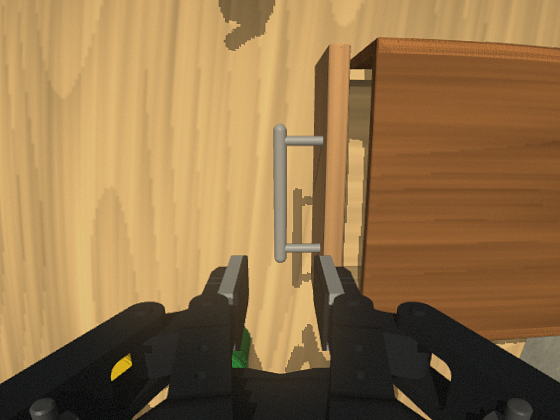

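The wrist view shows the bar at column 280, rows 125–262, and the front panel at columns 320–350. The drawer is slightly ajar.

```bash
python3 - <<'E'
from h import *
d=get("wrist"); P=cloud(d)
s=P[110:275,268:292].reshape(-1,3); q=s[(s[:,2]>88)&(s[:,2]<106)]
r=cv2.minAreaRect(q[:,:2].astype(np.float32)); print(r,q[:,2].max())
b=world(d,[[280,128],[280,193],[280,260]],z=98); print(b.round(1), np.degrees(np.arctan2(b[2,0]-b[0,0],b[0,1]-b[2,1])))
s=P[150:240,325:360].reshape(-1,3); q=s[(s[:,2]>118)&(s[:,2]<126)]; print('front top',len(q),cv2.minAreaRect(q[:,:2].astype(np.float32)))
c=b[1]; go(c[0],c[1],78,1.571+0.126)
E
```

```text
((593.5718383789062, 208.4335479736328), (20.21272087097168, 118.8308334350586), 6.023883819580078) 103.03648641053036
[[588.5 253.4  98. ]
 [594.6 199.8  98. ]
 [601.6 139.   98. ]] 6.5297965115349115
front top 1192 ((641.7997436523438, 208.2706756591797), (26.101051330566406, 72.01129913330078), 8.204267501831055)
go [0.04, 0.02, 14.14] [0.004, 0.006, -0.012]
```

```bash
python3 - <<'E'
from h import *
st(); d=get("wrist"); print(np.linalg.inv(d["world_to_cam"]).round(2)); st()
E
```

```text
{'clock': 1.25, 'qpos': [-0.573, 0.592, 0.331, 1.571, -0.208, 1.012, -0.071], 'eef_pos': [593.799, 200.166, 219.412], 'tool_rot': [3.138, 0.006, 1.685], 'force': [-0.39, -0.915, -0.428], 'torque': [-0.035, 0.059, 0.0], 'width': 25.857, 'gripper_force': 0.0}
[[ 9.9000e-01  1.1000e-01  3.0000e-02  5.8375e+02]
 [ 1.1000e-01 -9.6000e-01 -2.7000e-01  2.6744e+02]
 [ 0.0000e+00  2.7000e-01 -9.6000e-01  3.9452e+02]
 [ 0.0000e+00  0.0000e+00  0.0000e+00  1.0000e+00]]
{'clock': 1.3, 'qpos': [-0.577, 0.591, 0.327, 1.573, -0.21, 1.012, -0.072], 'eef_pos': [591.196, 204.685, 218.93], 'tool_rot': [3.141, 0.002, 1.689], 'force': [-1.013, 0.442, 0.209], 'torque': [0.049, -0.003, -0.009], 'width': 25.485, 'gripper_force': 0.0}
```

```bash
python3 - <<'E'
from h import *
for i in range(3): d=get("wrist")
st(); P=cloud(d)
s=P.reshape(-1,3); c,sn=np.cos(.126),np.sin(.126)
q=s[(s[:,2]>94)&(s[:,2]<106)&(s[:,1]>100)&(s[:,1]<300)]; X=q[:,0]*c+q[:,1]*sn; Y=-q[:,0]*sn+q[:,1]*c
h,e=np.histogram(X,np.arange(580,700,3)); print([(int(a),int(b)) for a,b in zip(e,h) if b])
m=X<np.percentile(X,3)+11; xc=(X[m].min()+X[m].max())/2; yc=(Y[m].min()+Y[m].max())/2; print(X[m].min(),X[m].max(),Y[m].min(),Y[m].max())
w=np.array([xc*c-yc*sn,xc*sn+yc*c]); print(w); go(w[0],w[1],78,1.571+0.126)
E
```

```text
{'clock': 1.45, 'qpos': [-0.583, 0.59, 0.322, 1.574, -0.211, 1.013, -0.072], 'eef_pos': [587.839, 211.136, 218.528], 'tool_rot': [-3.14, -0.001, 1.698], 'force': [0.281, -0.822, -0.465], 'torque': [-0.017, -0.027, -0.036], 'width': 25.659, 'gripper_force': 0.0}
[(601, 75), (604, 463), (607, 491), (610, 517), (613, 204), (616, 65), (619, 75), (622, 63), (625, 66), (628, 73), (631, 68), (634, 68), (637, 66), (640, 67), (643, 283)]
603.544586892759 615.2342138430314 73.25895346877844 192.3812065629823
[587.86738018 208.34720603]
go [-0.29, -0.01, 14.05] [-0.001, -0.001, 0.001]
```

Call:
step_arm --commands '[-0.3,0,4,0,0,0,0.3,-0.3,0,8,0,0,0,0.3,-0.3,0,11,0,0,0,0.3,-0.3,0,13,0,0,0,0.3,-0.3,0,14,0,0,0,0.3,-0.3,0,14,0,0,0,0.3,-0.3,0,14,0,0,0,0,-0.3,0,14,0,0,0,0,-0.3,0,14,0,0,0,0,-0.3,0,14,0,0,0,0]'

```text
clock: 2.45
eef_pos: [589.8, 206.9, 79.9]
tool_rot: [3.14, -0.0, 1.697]
force: [0.3, 0.3, -0.5]
width: 0.2
gripper_force: 0.0
```

```bash
python3 - <<'E'
from h import *
get("wrist","w2"); st()
E
```

```text
{'clock': 2.5, 'qpos': [-0.542, 0.751, 0.265, 1.702, -0.273, 0.724, -0.013], 'eef_pos': [589.644, 206.863, 79.664], 'tool_rot': [3.141, -0.0, 1.697], 'force': [0.486, 0.099, -0.562], 'torque': [0.012, 0.007, -0.037], 'width': 0.117, 'gripper_force': 0.0}
```

View pics/w2.png

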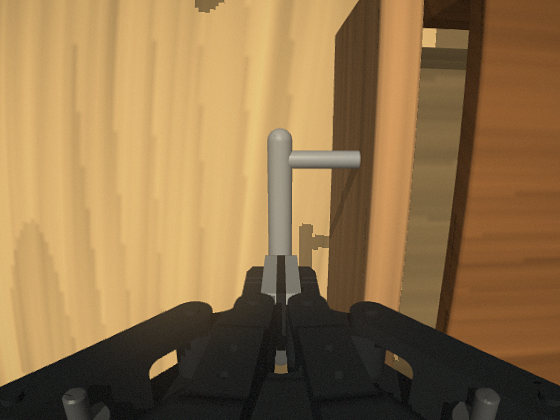

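```bash
python3 - <<'E'
from h import *
d=get("wrist"); P=cloud(d)
for v in(150,200,240,250): print(v,P[v,280].round(1),P[v,270].round(1))
for v,u in((262,270),(262,292),(280,270),(290,290)): print(v,u,P[v,u].round(1))
d=get("side"); P=cloud(d); cv2.imwrite("pics/s2.png",cv2.resize(d["image"][130:290,260:460,::-1],None,fx=4,fy=3.75))
E
```

```text
150 [581.1 259.2 101.2] [576.8 258.5  99.6]
200 [583.8 237.3 100.5] [579.4 236.7 100.3]
240 [586.1 219.1 101.8] [581.7 217.7  99.2]
250 [586.7 214.3 101.6] [582.3 212.6  98.8]
262 270 [582.4 217.2 123.6]
262 292 [591.  218.6 124.5]
280 270 [582.8 217.8 141. ]
290 290 [589.6 218.4 148.1]
```

View pics/s2.png

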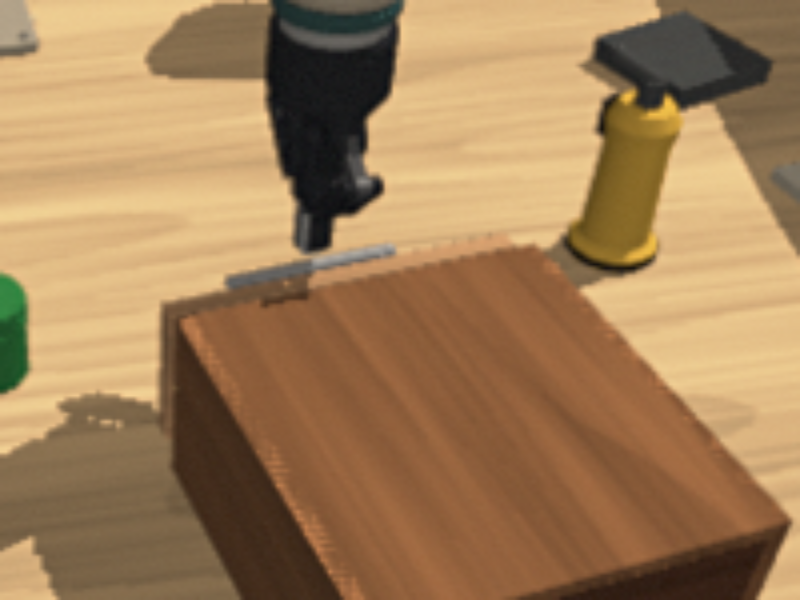

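The side view shows the fingertips just above the bar rather than around it. I'll check the tip height with the independent side camera.

```bash
python3 - <<'E'
from h import *
d=get("side"); P=cloud(d)
s=P[170:215,325:356].reshape(-1,3); 
for v in range(180,202,2): print(v,P[v,338].round())
d=get("top"); P=cloud(d); s=P[150:230,200:290].reshape(-1,3); print('above 140:',s[s[:,2]>145].min(0).round(),s[s[:,2]>145].max(0).round())
st()
E
```

```text
180 [605. 199. 175.]
182 [604. 200. 168.]
184 [612. 197. 168.]
186 [616. 196. 165.]
188 [601. 202. 147.]
190 [603. 202. 143.]
192 [603. 202. 136.]
194 [602. 203. 129.]
196 [601. 204. 122.]
198 [463. 255.   2.]
200 [591. 209. 100.]
above 140: [473. 149. 162.] [638. 244. 660.]
{'clock': 2.7, 'qpos': [-0.541, 0.752, 0.265, 1.702, -0.273, 0.724, -0.013], 'eef_pos': [589.345, 206.704, 79.119], 'tool_rot': [3.141, -0.0, 1.697], 'force': [-0.406, -0.073, -1.512], 'torque': [-0.017, -0.035, -0.01], 'width': -0.372, 'gripper_force': 0.0}
```

Tips are at about 119 mm while the state says z = 79, so the reported TCP z reads about 40 mm low. I'll open and descend about 41 mm further.

Call:
step_arm --commands '[0,0,0,0,0,0,0.3,0,0,0,0,0,0,0.3,0,0,0,0,0,0,0.3,0,0,0,0,0,0,0.3,0,0,1,0,0,0,0.3,0,0,2,0,0,0,0.3,0,0,3,0,0,0,0.3,0,0,4,0,0,0,0.3,0,0,4,0,0,0,0.3]'

```text
clock: 3.6
eef_pos: [599.9, 208.3, 45.4]
tool_rot: [3.12, -0.003, 1.696]
force: [1.2, 0.2, 30.3]
width: 25.9
gripper_force: 13.0
```

Call:
step_arm --commands '[0,0,0,0,0,0,0,0,0,0,0,0,0,0,0,0,0,0,0,0,0,0,0,0,0,0,0,0]'

```text
clock: 4.0
eef_pos: [596.1, 207.8, 43.8]
tool_rot: [3.128, -0.002, 1.696]
force: [1.4, -1.1, 25.1]
width: 9.0
gripper_force: 58.7
```

Call:
step_arm --commands '[0,0,-0.3,0,0,0,0,0,0,-0.6,0,0,0,0,0,0,-0.6,0,0,0,0]'

```text
clock: 4.3
eef_pos: [588.4, 206.7, 44.0]
tool_rot: [-3.14, 0.0, 1.697]
force: [0.2, -0.1, -1.2]
width: 9.1
gripper_force: 59.7
```

```bash
python3 - <<'E'
from h import *
st(); d=get("wrist","w3"); d=get("side"); cv2.imwrite("pics/s3.png",cv2.resize(d["image"][130:290,260:460,::-1],None,fx=3,fy=3)); st()
a=cv2.imread("pics/w3.png"); b=cv2.imread("pics/s3.png"); a=cv2.resize(a,(400,300)); b=cv2.resize(b,(400,300)); cv2.imwrite("pics/m3.png",np.hstack([a,b]))
E
```

```text
{'clock': 4.3, 'qpos': [-0.53, 0.8, 0.245, 1.72, -0.289, 0.659, 0.0], 'eef_pos': [588.386, 206.701, 44.0], 'tool_rot': [-3.14, 0.0, 1.697], 'force': [0.183, -0.122, -1.168], 'torque': [0.156, -0.197, -0.019], 'width': 9.082, 'gripper_force': 59.686}
{'clock': 4.4, 'qpos': [-0.53, 0.8, 0.246, 1.72, -0.289, 0.66, -0.0], 'eef_pos': [588.392, 206.701, 44.033], 'tool_rot': [-3.14, 0.0, 1.697], 'force': [0.178, -0.106, -2.398], 'torque': [0.175, -0.225, -0.019], 'width': 8.804, 'gripper_force': 59.539}
```

View pics/m3.png

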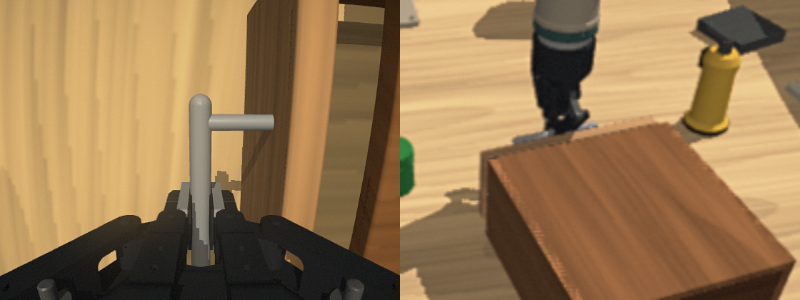

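The bar is gripped, with no residual force. Now I'll pull the drawer along tool −y.

Call:
step_arm --commands '[0,-1,0,0,0,0,0,0,-3,0,0,0,0,0,0,-5,0,0,0,0,0,0,-7,0,0,0,0,0,0,-9,0,0,0,0,0,0,-11,0,0,0,0,0,0,-13,0,0,0,0,0,0,-14.5,0,0,0,0,0,0,-15.5,0,0,0,0,0,0,-15.5,0,0,0,0,0]'

```text
clock: 5.4
eef_pos: [431.5, 186.4, 44.1]
tool_rot: [-3.135, 0.001, 1.698]
force: [-2.0, 0.2, -15.7]
width: 8.6
gripper_force: 58.9
```

Call:
step_arm --commands '[0,0,0,0,0,0,0.3,0,0,0,0,0,0,0.3,0,0,0,0,0,0,0.3,0,0,-4,0,0,0,0.3,0,0,-8,0,0,0,0.3,0,0,-12,0,0,0,0.4,0,0,-16,0,0,0,1,0,0,-16,0,0,0,1]'

```text
clock: 6.2
eef_pos: [440.3, 188.6, 210.6]
tool_rot: [3.129, -0.004, 1.696]
force: [0.5, 0.1, -1.1]
width: 62.1
gripper_force: 0.0
```

```bash
python3 - <<'E'
from h import *
st(); d=get("top","t4"); P=cloud(d); st()
c,sn=np.cos(.126),np.sin(.126)
q=P[100:300,180:300].reshape(-1,3); X=q[:,0]*c+q[:,1]*sn; Y=-q[:,0]*sn+q[:,1]*c
m=(q[:,2]>116)&(q[:,2]<126)&(Y>0)&(Y<250); h,e=np.histogram(X[m],np.arange(400,720,5)); print('front',[(int(a),int(b)) for a,b in zip(e,h) if b]); 
m=(q[:,2]>16)&(q[:,2]<30)&(X>480)&(X<700); print('floor',len(X[m]),np.percentile(X[m],[2,98]),np.percentile(Y[m],[2,98]))
m=(q[:,2]>130)&(q[:,2]<142); print('cab top',np.percentile(X[m],[1,99]),np.percentile(Y[m],[1,99]))
for n,t in dict(t1=(509,-110),t2=(654,-245),t3=(455,-299)).items(): print(n); go(*t,200,1.571+np.arctan2(t[1],t[0]))
E
```

```text
{'clock': 6.2, 'qpos': [-0.736, 0.383, 0.374, 1.984, -0.194, 0.795, -0.127], 'eef_pos': [440.343, 188.571, 210.588], 'tool_rot': [3.129, -0.004, 1.696], 'force': [0.469, 0.066, -1.096], 'torque': [-0.018, -0.0, -0.026], 'width': 62.105, 'gripper_force': 0.0}
{'clock': 6.25, 'qpos': [-0.736, 0.386, 0.372, 1.988, -0.195, 0.793, -0.127], 'eef_pos': [438.489, 188.187, 208.205], 'tool_rot': [3.134, -0.003, 1.696], 'force': [-0.05, -0.533, -1.282], 'torque': [-0.035, 0.03, -0.048], 'width': 69.061, 'gripper_force': 0.0}
front [(495, 61), (500, 74), (505, 80), (510, 29), (675, 11)]
floor 3224 [524.05270897 696.74280786] [ 40.36747929 225.0443729 ]
cab top [679.49559959 924.28157019] [ 15.038366   251.12091832]
t1
go [-30.47, 3.25, 0.75] [0.007, -0.004, 0.338]
t2
go [-45.68, 15.95, 0.81] [0.007, -0.005, 0.484]
t3
go [-48.54, -4.47, 0.64] [0.006, -0.006, 0.707]
```

Drawer open by about 168 mm: panel at 495–512 and carcass front at 680, in cabinet-aligned X. Next is tin 3.

Call:
step_arm --commands '[-48.5,-4.5,6,0,0,0.7,1,-48.5,-4.5,6,0,0,0.7,1,-48.5,-4.5,6,0,0,0.7,1,-48.5,-4.5,6,0,0,0.7,1,-48.5,-4.5,6,0,0,0.7,1,-48.5,-4.5,6,0,0,0.7,1,-48.5,-4.5,6,0,0,0.7,1,-48.5,-4.5,6,0,0,0.7,1,-48.5,-4.5,6,0,0,0.7,1,-48.5,-4.5,6,0,0,0.7,1]'

```text
clock: 7.25
eef_pos: [450.9, -303.0, 143.8]
tool_rot: [-3.141, 0.001, 0.994]
force: [0.0, 0.9, 0.4]
width: 85.6
gripper_force: 0.0
```

Call:
step_arm --commands '[0,0,0,0,0,0,1,0,0,0,0,0,0,1,0,0,0,0,0,0,1]'

```text
clock: 7.55
eef_pos: [451.7, -298.0, 144.3]
tool_rot: [-3.14, -0.001, 0.998]
force: [-0.5, -0.1, 0.1]
width: 85.5
gripper_force: 0.0
```

```bash
python3 - <<'E'
from h import *
st(); d=get("side"); P=cloud(d); d2=get("wrist","w5"); P2=cloud(d2); st()
s=P.reshape(-1,3); q=s[(np.hypot(s[:,0]-455,s[:,1]+299)<90)&(s[:,2]>90)&(s[:,2]<400)]; print('lowest gripper pts',np.round(q[np.argsort(q[:,2])[:300:60]]))
s=P2.reshape(-1,3); q=s[(np.hypot(s[:,0]-455,s[:,1]+299)<45)&(np.abs(s[:,2]-70)<6)]; print(len(q),q.max(0).round(),q.min(0).round(),cv2.minEnclosingCircle(q[:,:2].astype(np.float32)))
go(455,-299,-15,0.99)
E
```

```text
{'clock': 7.55, 'qpos': [0.215, 0.592, 0.486, 1.888, -0.389, 0.758, 0.345], 'eef_pos': [451.682, -298.01, 144.308], 'tool_rot': [-3.14, -0.001, 0.998], 'force': [-0.476, -0.072, 0.067], 'torque': [0.017, -0.008, 0.056], 'width': 85.537, 'gripper_force': 0.0}
{'clock': 7.65, 'qpos': [0.213, 0.591, 0.486, 1.888, -0.389, 0.758, 0.345], 'eef_pos': [452.13, -297.699, 144.74], 'tool_rot': [-3.141, -0.001, 0.999], 'force': [0.737, -0.29, 0.387], 'torque': [0.009, 0.01, 0.019], 'width': 85.42, 'gripper_force': 0.0}
lowest gripper pts [[ 415. -271.  189.]
 [ 498. -319.  203.]
 [ 497. -333.  213.]
 [ 421. -266.  222.]
 [ 502. -318.  232.]]
5415 [ 484. -271.   74.] [ 422. -332.   64.] ((453.00054931640625, -301.43792724609375), 30.988149642944336)
go [0.03, 0.33, 15.97] [-0.001, -0.001, 0.009]
```

View pics/w5.png

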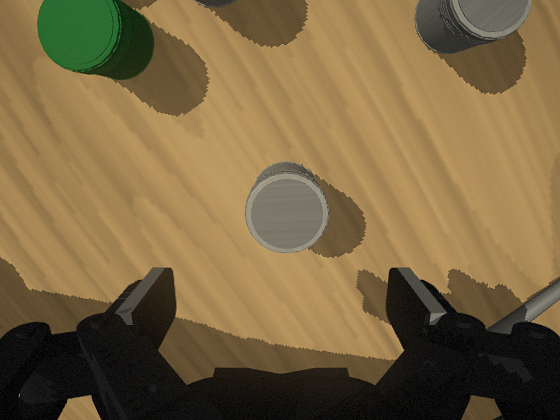

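The wrist view shows tin 3 at (287,210), midway between the fingers. The open tips are at 189 mm for a reported z of 144, which fits a constant offset. I'll descend, grip and lift slightly.

Call:
step_arm --commands '[-0.1,0.3,4,0,0,0,1,-0.1,0.3,8,0,0,0,1,-0.1,0.3,11,0,0,0,1,-0.1,0.3,13,0,0,0,1,-0.1,0.3,14.5,0,0,0,1,-0.1,0.3,15.5,0,0,0,1,-0.1,0.3,15.5,0,0,0,1,-0.1,0.3,15.5,0,0,0,1]'

```text
clock: 8.45
eef_pos: [454.3, -301.9, -9.5]
tool_rot: [3.141, -0.0, 0.998]
force: [0.3, -1.0, 0.4]
width: 85.3
gripper_force: 0.0
```

Call:
step_arm --commands '[0,0,0,0,0,0,0.5,0,0,0,0,0,0,0.5,0,0,0,0,0,0,0.5,0,0,0,0,0,0,0.5,0,0,0,0,0,0,0.5]'

```text
clock: 8.95
eef_pos: [454.3, -302.2, -8.8]
tool_rot: [3.14, -0.0, 0.997]
force: [-0.6, 0.6, 6.0]
width: 57.9
gripper_force: 64.1
```

Call:
step_arm --commands '[0,0,-0.5,0,0,0,0.5,0,0,-1,0,0,0,0.5,0,0,-1,0,0,0,0.5,0,0,-1,0,0,0,0.5]'

```text
clock: 9.35
eef_pos: [453.7, -301.9, -0.1]
tool_rot: [-3.141, 0.0, 0.997]
force: [-0.6, -0.0, -6.8]
width: 58.1
gripper_force: 65.6
```

```bash
python3 - <<'E'
from h import *
import collections
st()
F=[]
for i in range(4): get("wrist"); F.append(ctrl.read_state()["force"])
print(np.round(F,2).tolist())
E
```

```text
{'clock': 9.35, 'qpos': [0.334, 0.809, 0.315, 1.961, -0.537, 0.454, 0.472], 'eef_pos': [453.671, -301.882, -0.064], 'tool_rot': [-3.141, 0.0, 0.997], 'force': [-0.593, -0.021, -6.755], 'torque': [0.0, 0.0, -0.028], 'width': 58.132, 'gripper_force': 65.632}
[[-0.11, -0.33, -6.32], [0.18, -0.18, -6.02], [-1.02, 0.11, -5.16], [-0.06, -0.37, -5.58]]
```

Force is about −6 N after the lift, roughly 0.6 kg, so tin 3 is the heavy one. I'll raise it clear.

Call:
step_arm --commands '[0,0,-3,0,0,0,0.5,0,0,-6,0,0,0,0.5,0,0,-9,0,0,0,0.5,0,0,-12,0,0,0,0.5,0,0,-15,0,0,0,0.5,0,0,-17,0,0,0,0.5,0,0,-17,0,0,0,0.5,0,0,-17,0,0,0,0.5]'

```text
clock: 10.35
eef_pos: [453.4, -301.4, 169.3]
tool_rot: [-3.141, -0.0, 0.997]
force: [0.0, 0.5, -5.5]
width: 58.2
gripper_force: 68.5
```

```bash
python3 - <<'E'
from h import *
st(); go(571,206,167,1.697)
E
```

```text
{'clock': 10.35, 'qpos': [0.197, 0.564, 0.517, 1.856, -0.371, 0.819, 0.331], 'eef_pos': [453.374, -301.382, 169.339], 'tool_rot': [-3.141, -0.0, 0.997], 'force': [0.014, 0.514, -5.46], 'torque': [0.053, 0.021, 0.04], 'width': 58.162, 'gripper_force': 68.475}
go [49.0, -17.66, 0.27] [-0.001, -0.001, -0.7]
```

Call:
step_arm --commands '[3,-1.1,0,0,0,-0.04,0.5,7,-2.5,0,0,0,-0.1,0.5,11,-4,0,0,0,-0.16,0.5,15,-5.4,0,0,0,-0.22,0.5,19,-6.8,0,0,0,-0.28,0.5,23,-8.3,0,0,0,-0.34,0.5,27,-9.7,0,0,0,-0.4,0.5,31,-11.2,0,0,0,-0.46,0.5,35,-12.6,0,0,0,-0.52,0.5,39,-14,0,0,0,-0.58,0.5]'

```text
clock: 11.35
eef_pos: [546.6, 103.1, 167.8]
tool_rot: [-3.138, 0.001, 1.579]
force: [0.9, -0.3, -5.3]
width: 58.0
gripper_force: 68.3
```

```bash
python3 - <<'E'
from h import *
st(); go(571,206,167,1.697)
E
```

```text
{'clock': 11.35, 'qpos': [-0.483, 0.56, 0.376, 1.821, -0.271, 0.816, 0.038], 'eef_pos': [546.601, 103.058, 167.842], 'tool_rot': [-3.138, 0.001, 1.579], 'force': [0.883, -0.262, -5.335], 'torque': [-0.076, -0.076, -0.01], 'width': 57.958, 'gripper_force': 68.257}
go [10.27, 2.53, 0.07] [-0.004, 0.001, -0.118]
```

Call:
step_arm --commands '[3.5,0.9,0,0,0,-0.05,0.5,7,1.8,0,0,0,-0.1,0.5,10.2,2.5,0,0,0,-0.12,0.5,10.2,2.5,0,0,0,-0.12,0.5,10.2,2.5,0,0,0,-0.12,0.5,10.2,2.5,0,0,0,-0.12,0.5]'

```text
clock: 11.95
eef_pos: [571.3, 201.8, 168.4]
tool_rot: [-3.138, 0.002, 1.695]
force: [0.7, -0.7, -6.1]
width: 58.1
gripper_force: 68.3
```

```bash
python3 - <<'E'
from h import *
st(); d=get("wrist","w6"); get("wrist"); st(); go(571,206,167,1.697)
s=get("side","s6"); t=get("top","t6")
a=[cv2.resize(cv2.imread(f"pics/{n}.png"),(400,300)) for n in("w6","s6")]; cv2.imwrite("pics/m6.png",np.hstack(a))
E
```

```text
{'clock': 11.95, 'qpos': [-0.599, 0.623, 0.345, 1.682, -0.256, 0.885, -0.025], 'eef_pos': [571.291, 201.751, 168.367], 'tool_rot': [-3.138, 0.002, 1.695], 'force': [0.737, -0.712, -6.15], 'torque': [-0.04, 0.013, -0.002], 'width': 58.07, 'gripper_force': 68.272}
{'clock': 12.05, 'qpos': [-0.599, 0.622, 0.346, 1.682, -0.257, 0.885, -0.025], 'eef_pos': [571.961, 201.769, 169.269], 'tool_rot': [-3.14, 0.001, 1.694], 'force': [0.335, -0.412, -6.213], 'torque': [0.015, -0.026, -0.014], 'width': 58.049, 'gripper_force': 68.276}
go [0.43, -0.04, 0.23] [-0.002, 0.001, -0.003]
```

View pics/m6.png

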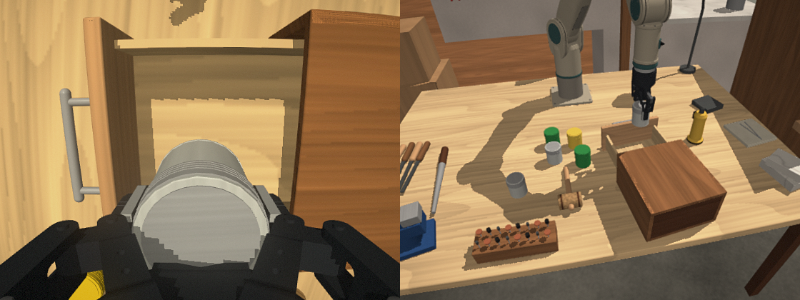

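The tin hangs centred over the open drawer, with the handle and panel to the left and the carcass to the right. The green tins, yellow tin, light tins and mallet are undisturbed. Lowering now.

Call:
step_arm --commands '[0.4,0,3,0,0,0,0.5,0.4,0,6,0,0,0,0.5,0.4,0,9,0,0,0,0.5,0.4,0,12,0,0,0,0.5,0.4,0,14,0,0,0,0.5,0.4,0,14.7,0,0,0,0.5,0.4,0,15.1,0,0,0,0.5,0.4,0,15.1,0,0,0,0.5,0.4,0,15.1,0,0,0,0.5]'

```text
clock: 13.05
eef_pos: [573.0, 207.8, 20.3]
tool_rot: [3.139, -0.001, 1.697]
force: [-0.6, -0.2, -5.4]
width: 58.0
gripper_force: 69.6
```

Call:
step_arm --commands '[0,0,0.2,0,0,0,0.5,0,0,0.3,0,0,0,0.5,0,0,0.4,0,0,0,0.5,0,0,0.4,0,0,0,0.5]'

```text
clock: 13.45
eef_pos: [571.8, 207.6, 15.0]
tool_rot: [-3.141, -0.0, 1.697]
force: [-0.8, 0.3, -6.4]
width: 58.0
gripper_force: 69.6
```

Call:
step_arm --commands '[0,0,0.1,0,0,0,0.5,0,0,0.2,0,0,0,0.5,0,0,0.3,0,0,0,0.5,0,0,0.3,0,0,0,0.5]'

```text
clock: 13.85
eef_pos: [573.0, 207.8, 13.2]
tool_rot: [3.14, -0.001, 1.697]
force: [0.4, -0.3, 4.7]
width: 58.4
gripper_force: 70.7
```

It's touching the drawer floor. Release and rise.

Call:
step_arm --commands '[0,0,-0.1,0,0,0,0.9,0,0,-0.1,0,0,0,0.9,0,0,-0.1,0,0,0,0.9,0,0,-2,0,0,0,0.9,0,0,-6,0,0,0,0.9,0,0,-10,0,0,0,0.9,0,0,-14,0,0,0,0.9,0,0,-18,0,0,0,0.9,0,0,-18,0,0,0,0.9]'

```text
clock: 14.75
eef_pos: [576.0, 208.5, 197.9]
tool_rot: [3.13, -0.003, 1.697]
force: [1.3, 0.9, 0.8]
width: 76.8
gripper_force: 0.0
```

```bash
python3 - <<'E'
from h import *
st(); d=get("wrist","w7"); P=cloud(d); s=P.reshape(-1,3)
q=s[(np.abs(s[:,2]-92)<4)&(np.hypot(s[:,0]-571,s[:,1]-206)<45)]; print(len(q),q.mean(0),cv2.minEnclosingCircle(q[:,:2].astype(np.float32)),q[:,2].std())
c,sn=np.cos(.126),np.sin(.126); X=s[:,0]*c+s[:,1]*sn; m=(s[:,2]>94)&(s[:,2]<106)&(X>440)&(X<485); print('bar',m.sum(),np.percentile(X[m],[1,99]))
xc=np.percentile(X[m],[1,99]).mean(); yc=131
print(xc*c-yc*sn,xc*sn+yc*c); go(xc*c-yc*sn,xc*sn+yc*c,190,1.697)
E
```

```text
{'clock': 14.75, 'qpos': [-0.616, 0.592, 0.361, 1.648, -0.248, 0.935, -0.039], 'eef_pos': [575.965, 208.466, 197.927], 'tool_rot': [3.13, -0.003, 1.697], 'force': [1.257, 0.887, 0.772], 'torque': [-0.0, -0.07, -0.017], 'width': 76.848, 'gripper_force': 0.0}
4380 [570.79603539 209.98295906  93.08431533] ((571.122314453125, 208.7907257080078), 30.8171329498291) 0.977309189631953
bar 2475 [454.55616888 483.91443475]
449.0530775021015 188.9288280232182
go [-0.33, -12.64, 0.42] [0.006, -0.002, -0.0]
```

View pics/w7.png

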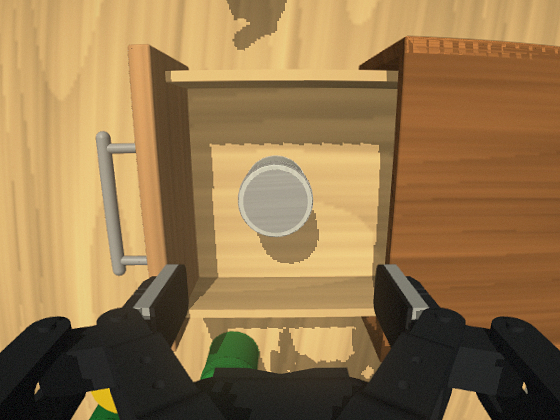

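The tin stands upright at drawer centre (top at (276,200) in the image, 93 mm high) and clear of every wall. I'll go in front of the bar with the fingers shut and push it home.

Call:
step_arm --commands '[0,-4,0,0,0,0,0.5,0,-8,0,0,0,0,0,0,-12,0,0,0,0,0,0,-16,0,0,0,0,0,0,-17.8,0,0,0,0,0,0,-17.8,0,0,0,0,0,0,-17.8,0,0,0,0,0,0,-17.8,0,0,0,0,0]'

```text
clock: 15.6
eef_pos: [396.7, 185.4, 191.8]
tool_rot: [3.141, 0.0, 1.696]
force: [0.9, 0.2, -0.0]
width: -0.1
gripper_force: 0.0
```

Call:
step_arm --commands '[0,0,4,0,0,0,0,0,0,8,0,0,0,0,0,0,11,0,0,0,0,0,0,13.5,0,0,0,0,0,0,15,0,0,0,0,0,0,15,0,0,0,0,0,0,15,0,0,0,0]'

```text
clock: 16.3
eef_pos: [396.1, 185.0, 41.7]
tool_rot: [-3.141, 0.0, 1.696]
force: [0.3, -0.2, 0.2]
width: 0.2
gripper_force: 0.0
```

```bash
python3 - <<'E'
from h import *
st(); p=ctrl.read_state()["eef_pos"]; print('X',p[0]*np.cos(.126)+p[1]*np.sin(.126)); get("wrist","w8")
E
```

```text
{'clock': 16.3, 'qpos': [-0.634, 0.635, 0.193, 2.23, -0.385, 0.307, 0.015], 'eef_pos': [396.116, 184.999, 41.721], 'tool_rot': [-3.141, 0.0, 1.696], 'force': [0.321, -0.246, 0.188], 'torque': [-0.087, 0.051, 0.041], 'width': 0.166, 'gripper_force': 0.0}
X 416.2238611632629
```

View pics/w8.png

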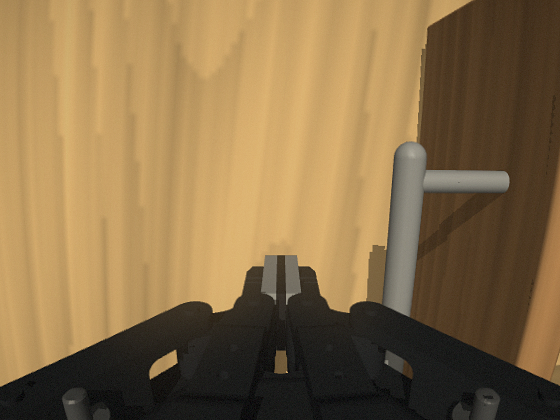

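Call:
step_arm --commands '[0,1,0.4,0,0,0,0,0,2,0.4,0,0,0,0,0,3,0.4,0,0,0,0,0,4.2,0.4,0,0,0,0,0,5.5,0.4,0,0,0,0,0,7,0.4,0,0,0,0,0,8.5,0.4,0,0,0,0,0,10,0.4,0,0,0,0,0,11.5,0.4,0,0,0,0,0,13,0.4,0,0,0,0]'

```text
clock: 17.35
eef_pos: [525.1, 202.1, 38.2]
tool_rot: [-3.141, -0.0, 1.697]
force: [-3.4, 1.9, 1.0]
width: -0.2
gripper_force: 1.2
```

Call:
step_arm --commands '[0,1.2,0,0,0,0,0,0,2.2,0,0,0,0,0,0,3.2,0,0,0,0,0,0,4,0,0,0,0,0,0,4.5,0,0,0,0,0,0,5,0,0,0,0,0,0,5,0,0,0,0,0]'

```text
clock: 18.05
eef_pos: [575.1, 207.6, 38.1]
tool_rot: [3.14, 0.0, 1.696]
force: [0.2, -0.4, -0.1]
width: -0.1
gripper_force: 0.0
```

```bash
python3 - <<'E'
from h import *
st(); p=ctrl.read_state()["eef_pos"]; print('X',p[0]*np.cos(.126)+p[1]*np.sin(.126)); d=get("wrist","w9"); P=cloud(d); s=P.reshape(-1,3)
c,sn=np.cos(.126),np.sin(.126); X=s[:,0]*c+s[:,1]*sn
m=(np.abs(s[:,2]-122)<3)&(X>600)&(X<720);print('panel top',m.sum(),np.percentile(X[m],[2,50,98]))
m=(np.abs(s[:,2]-135)<3)&(X>600);print('cab top front',np.percentile(X[m],[1,5]))
E
```

```text
{'clock': 18.05, 'qpos': [-0.552, 0.796, 0.262, 1.762, -0.321, 0.623, 0.022], 'eef_pos': [575.126, 207.595, 38.105], 'tool_rot': [3.14, 0.0, 1.696], 'force': [0.176, -0.428, -0.143], 'torque': [-0.051, -0.024, 0.006], 'width': -0.136, 'gripper_force': 0.0}
X 596.6543549639026
panel top 21293 [614.86746077 655.57021603 664.82677021]
cab top front [601.5098906  607.38327281]
```

Call:
step_arm --commands '[0,0.4,0,0,0,0,0,0,0.8,0,0,0,0,0,0,1.2,0,0,0,0,0,0,1.5,0,0,0,0,0,0,1.5,0,0,0,0,0]'

```text
clock: 18.6
eef_pos: [584.9, 208.9, 37.7]
tool_rot: [-3.133, 0.0, 1.697]
force: [-9.8, -0.9, 7.6]
width: -0.5
gripper_force: 4.9
```

Call:
step_arm --commands '[0,0.3,0,0,0,0,0,0,0.5,0,0,0,0,0,0,0.5,0,0,0,0,0]'

```text
clock: 18.9
eef_pos: [584.5, 208.8, 37.6]
tool_rot: [-3.123, 0.0, 1.697]
force: [-20.1, -4.6, 16.5]
width: -0.4
gripper_force: 10.4
```

It's pressed against the stop with 20 N. Back off, rise and check.

Call:
step_arm --commands '[0,-1,0,0,0,0,0,0,-3,0,0,0,0,0,0,-6,0,0,0,0,0,0,-8,-4,0,0,0,0,0,-8,-8,0,0,0,0,0,-8,-12,0,0,0,0,0,-8,-16,0,0,0,0,0,-8,-16,0,0,0,0,0,-8,-16,0,0,0,0]'

```text
clock: 19.8
eef_pos: [515.7, 200.9, 199.2]
tool_rot: [3.138, -0.001, 1.697]
force: [-1.1, -0.2, -0.6]
width: -0.1
gripper_force: 0.0
```

```bash
python3 - <<'E'
from h import *
get("wrist");st(); d=get("wrist","w10"); P=cloud(d); s=P.reshape(-1,3)
c,sn=np.cos(.126),np.sin(.126); X=s[:,0]*c+s[:,1]*sn; Y=-s[:,0]*sn+s[:,1]*c
m=(np.abs(s[:,2]-98)<5)&(X>590)&(X<650)&(Y>80)&(Y<185);print('bar',np.percentile(X[m],[1,10,50]))
k=(Y>60)&(Y<200)
m=k&(np.abs(s[:,2]-122)<2)&(X>600)&(X<720);print('panel top',np.percentile(X[m],[5,50,98]))
m=k&(np.abs(s[:,2]-135)<3)&(X>640);print('cab top front',np.percentile(X[m],[0.5,2]))
t=get("top","t10"); P=cloud(t)
for n,(u,v) in dict(t1=(357,234),t2=(400,185),g1=(320,221),g2=(358,268),ye=(327,261)).items():
    q=P[v-16:v+17,u-16:u+17].reshape(-1,3); q=q[np.abs(q[:,2]-69)<7]; print(n,np.round(cv2.minEnclosingCircle(q[:,:2].astype(np.float32))[0]))
a=[cv2.resize(cv2.imread(f"pics/{n}.png"),(400,300)) for n in("w10","t10")]; cv2.imwrite("pics/m10.png",np.hstack(a))
E
```

```text
{'clock': 19.85, 'qpos': [-0.665, 0.511, 0.365, 1.803, -0.231, 0.869, -0.066], 'eef_pos': [514.561, 200.544, 197.907], 'tool_rot': [3.141, -0.0, 1.697], 'force': [0.045, 0.697, -0.14], 'torque': [0.06, 0.003, 0.015], 'width': -0.127, 'gripper_force': 0.0}
bar [618.56039665 619.30907437 624.15609143]
panel top [659.29887518 666.09779589 674.34429824]
cab top front [674.79999249 675.3153546 ]
t1 [ 509. -110.]
t2 [ 654. -245.]
g1 [549.  -5.]
g2 [ 408. -112.]
ye [431. -21.]
```

View pics/m10.png

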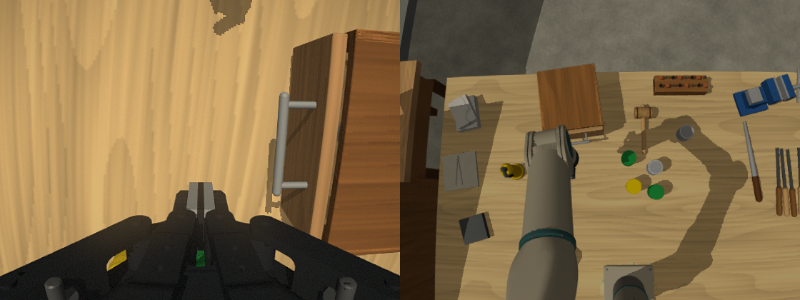

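The panel back (674.3) meets the carcass front (674.8). The light tins, decoys, mallet and torch are where they were, and the gripper is clear.

```bash
python3 -c "
from cell import ctrl
print(ctrl.finish_job())"
```

```text
the job is handed in; nothing more can be done
None
```

The heavy tin (about 0.6 kg by lift, the one at roughly x 455, y −299) is standing upright in the drawer, the drawer is pushed fully home, and the two light tins, the mallet and the torch are where they started; the job is handed in.

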